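# Tag out the slicer and take off its disc cap

## Robot

A 6-joint arm with a two-finger parallel gripper is mounted at the origin on a cart in front of the work surface, level with it; the furniture and walls round the work are solid. World frame = base frame: x ahead of the robot, y to its left, z up, the work surface at z = 0. Lengths are in m, angles in rad, forces in N, time in s.
With the tool pointing down it reaches from about 0.35 to 1 m from the base axis. Payload 7.1 kg.
Tool frame: the origin (TCP) lies at the very end of the fingers, on their centre line; the grasp point (between the pads) lies 19 mm behind it; z points along the fingers, y is the direction in which the jaws open and shut (so a half turn about z gives the same grasp; the last joint's range is limited). The gripper opens to 85 mm and grips with 20 to 120 N. Pads are 22 mm wide; open, the fingers measure 114 mm over their backs; the gripper's body (76 mm by 85 mm) begins 54 mm behind the grasp point. The pads swing forward as they close: fully open they stand 13 mm farther back than shut.
Start: joints at [-1.167, 0.423, 1.63, -0, 1.089, -0.019], TCP at [0.256, -0.57, 0.231] pointing down, gripper open.
Joint ranges: [-3, 3], [-0.9, 2.11], [0.09, 2.58], [-1.31, 4.45], [0.11, 2.69], [-2.54, 2.54]. Speed limits (rad/s): [2.39, 2.39, 3.01, 3.14, 3.14, 3.14].

## Interface

Orientations are given as a unit quaternion [x, y, z, w].
In Python, from plant import get_state, grab_frame, camera_info, order gives the robot as it stands.
- The arm moves only by the tool play_rows, never from a script. Its argument "increments" is a list of rows, each an object with "dp": the shift along the world's x, y, z in mm, a list of three; "turn": the turn, a rotation vector about the world's x, y, z in rad, a list of three; "hand": the closure, from 0 (fully open) to 1 (shut). In form: [{"dp": [tx, ty, tz], "turn": [ax, ay, az], "hand": hand}, ...]. A call has 1 to 20 rows; each row is the pose to reach, as a shift and turn from the pose measured when the call began; what a row does not reach only later rows make up. A row lasts 1/8 s, in which the tool goes at most 62.5 mm and 10.7 degrees, less where a joint would pass 70% of its speed; a pose out of reach is approached as far as the arm can. A call with a gripper value outside its range is refused whole. The fingers move at their own pace and stop on an object; the grip force is fixed at half the most. Time passes only in rows, so rows that repeat a pose let the fingers close. It gives the time, the measured TCP pose, the force and the opening at its end, in the units of the state.
- get_state(): the state, without advancing time (a new reading comes with each control period).
- grab_frame(name): name is "side" or "top" or "wrist"; returns the picture (420x560x3 uint8, red, green, blue); there is no depth.
- camera_info(name): a dict with "fov_y" (degrees; the focal length in pixels is half the picture's height over the tangent of half this angle, whatever the lens; pixels are square), "cx", "cy" (the principal point, pixels), "dist" ([k1, k2, p1, p2, k3] as OpenCV has them; the pictures are not rectified), "eye" and "attitude" of the camera in the world. Camera axes: x right, y down, z forward; pixel columns grow to the right and rows downward; lengths in m; the calibration is good to about 2 mm. A picture is of the moment at which its call begins: read the wrist's pose just before it. camera_info takes no time and is no camera call; for the wrist camera it gives the pose at the moment of the call.
- order.sign_off(): hands the job in, once; it reports no verdict.
The state is a dict: "t": time; "joints": joint angles; "dq": joint speeds; "joint_torque": joint torques, N m; "ee_pos": TCP position; "ee_rot": TCP orientation; "wrist_force": force on the tool from outside, world axes, zero at the start; "wrist_torque": the same for the moment, N m; "finger_gap": finger opening in m.
Only numpy, scipy, OpenCV 4.12 (cv2) and the standard library are available. Lean on these libraries where they do the work, as an engineer would, in place of code of your own. Each camera call takes 0.05 s, during which the arm holds its last target.

## Task

Make the vegetable slicer ready for its disc to be lifted off and washed: first, before touching the disc's cap, hang the lockout tag by its eye on the hook over the machine's switches and let go of it. Then unscrew the round cap that holds the slicing disc; nobody remembers which way this machine's thread runs (it may be left-handed), so feel which way the cap loosens. Finish with the cap in the gripper, upright and held still at least 5 cm above the hub it sat on, with the tag still hanging and the other things left where they are.

Things in the scene. Friction and masses are not known exactly. Their poses are not given: they have to be found in the camera images.
- slicer: aluminium benchtop vegetable slicer, feed hood off, fixed. Origin: at table height below the spindle axis; z up, -x its front, +y its left. Round housing of 88 mm radius, steel disc at 77 mm height, hub at 85 mm. Centred 135 mm to +y stands the square motor tower (100 x 86 mm, 172 mm tall), push buttons and lockout hook on its front. Place and yaw vary.
- hook_tip (a point): top end of the lockout hook, at (-81, 135, 177) mm in the slicer's frame. The hook is a 6 mm round steel bar: from the tower's front face (x = -50) it runs 31 mm to the slicer's front, almost level at 151 mm height, then turns straight up for 22 mm to this tip.
- hook_seat (a point): middle of the hook's level arm, at (-66, 135, 151) mm in the slicer's frame: where the tag's eye hangs.
- tag: lockout tag of rigid white plastic with a padlock sign, 100 x 40 x 6 mm, 0.03 kg, flat on the table. Origin: centre of its underside; x along its length, towards the eye. Can be gripped across its 40 mm width; put level over the upturned hook end and let go, with its length pointing to the slicer's front, it slips down and swings to hang upright by itself.
- tag_eye (a point): centre of the tag's round 20 mm eye, 32 mm from the tag's origin along its +x, at half thickness; the tag ends 18 mm farther on.
- cap: black plastic screw cap on the hub in the middle of the slicing disc, 49 mm tall, 0.09 kg. Origin: centre of its underside; z up its axis. Lower 24 mm: skirt of 50 mm diameter; above it, from 24 to 46 mm, a round fluted grip of 40 mm diameter with a bevelled top. For its thread see hub_top.
- hub_top (a point): centre of the hub's top face, 85 mm above the table, on which the cap sits. The vertical spindle end (18 mm tall) has a coarse three-lug thread, right- or left-handed, hidden in the cap. The wrong way the cap meets a hard stop within 0.15 rad; the right way it turns easily, without rising; 1.0 to 1.5 rad from that stop (aim for 1.25) it lifts straight off; beyond is a second stop.
- scraper: bench scraper with a black grip bar, 97 x 150 x 22 mm, loose on the table; leave alone.
- cutter: star-shaped tin cookie cutter, 62 x 60 x 23 mm, loose on the table; leave alone.
- pen: marker, 13 x 128 x 15 mm, loose on the table; leave alone.
Mind the look-alikes: they are no part of the job. Leave any pink or purple look-alike of the cap alone.

How it is judged:
On the way, in this order (a step that is already met when the one before it is completed fails the run):
1. the tag hangs by its eye on the hook, let go (distance between tag_eye and hook_seat below 0.025 m and angle between tag's own z axis and vertical above 1 rad and contact force between tag and the arm below 0.05 N and contact force between tag and the fingers below 0.05 N and contact force between tag and slicer above 0.1 N), for 0.3 s.
2. the cap is unscrewed and lifted clear of its hub in the gripper (z of cap in the frame of hub_top above 0.04 m and contact force between cap and the fingers above 1 N), for 0.2 s.
At the end, for the whole second after the job is handed in: Fingers hold the cap still (under 3 cm/s), within 20 degrees of upright, its underside at least 45 mm above the hub top, not resting on the slicer. The tag hangs on the hook: eye within 25 mm of the middle of its arm, face over 57 degrees from level, not touched by the robot (all of step 1 and z of cap in the frame of hub_top above 0.045 m and angle between cap's own z axis and vertical below 0.35 rad and contact force between cap and the fingers above 1 N and contact force between cap and slicer below 0.05 N and linear speed of cap below 0.03 m/s); the arm keeps its last pose, push and grip.
It fails at once if the cap is touched by the robot while the tag is not on its hook (distance between tag_eye and hook_seat above 0.035 m and (contact force between cap and the fingers above 1 N or contact force between cap and the arm above 1 N)).
It fails at once if a bystander is moved by more than 3 cm (distance of any of scraper, cutter, pen from where it was at the start of the episode above 0.03 m).
It also fails if it takes over 67 s, if anything falls off the work surface, if the arm or the gripper's body presses on something with over 40 N, if the wrist force passes 120 N, or if a joint passes its speed limit or range.

## Working session

There is one attempt and no reset: what is moved stays moved. The work goes in short steps, Python scripts to look and compute and a tool call to move; the robot and the scene stay as the last step left them, time stands still between calls to the robot, and variables do not carry over. Pictures are saved under pics/ and viewed, and the job is handed in when it is done.

Besides the shell and the picture viewer there is one more tool, called after "Emit:" as a command line: name --argument value ..., lists and objects as JSON in quotes. play_rows: Moves the arm, as the interface text tells. Its arguments: {"type":"object","properties":{"increments":{"type":"array","items":{"type":"object","properties":{"dp":{"type":"array","items":{"type":"number"}},"turn":{"type":"array","items":{"type":"number"}},"hand":{"type":"number"}}}}},"required":["increments"]}

```bash
mkdir -p pics; ls
python3 - <<'E'
from plant import get_state, grab_frame, camera_info
import cv2
s=get_state(); print({k:(v if not hasattr(v,'tolist') else v.tolist()) for k,v in s.items()})
for n in ['side','top','wrist']:
    print(n,camera_info(n)); f=grab_frame(n); cv2.imwrite(f'pics/{n}0.png',f[:,:,::-1])
E
```

```text
pics
{'t': 0.0, 'joints': [-1.1669830684624598, 0.4238610632324418, 1.6307021741740053, 3.0200987189735914e-06, 1.0886515357501934, -0.019003262046927316], 'dq': [0.0006821839386330154, 0.0001230168995975031, -0.0005955005495765528, 0.0002079884265846491, -0.0003251614547705493, 0.0006476986290364534], 'joint_torque': [0.00025517552785458975, -55.73961138725281, -28.173952102661133, 2.554546995270357e-05, 0.007396234141197056, -9.23981701816956e-06], 'ee_pos': [0.25625464743558773, -0.569425590259657, 0.23052830780594497], 'ee_rot': [0.9777362047934274, 0.2098362600136793, -0.00015377822594413442, -0.0007963490903777741], 'wrist_force': [0.3641723913812499, 0.18356596339191336, 0.10145953578898823], 'wrist_torque': [0.0015039140514600839, 0.04212906435094144, -0.018796435109874512], 'finger_gap': 0.08536903265377974}
side {'fov_y': 57.24070955364057, 'cx': 279.1787501152486, 'cy': 205.6407771809341, 'dist': array([-0.01013599,  0.        ,  0.        ,  0.        ,  0.        ]), 'eye': array([ 0.43192937, -0.70772097,  0.63206575]), 'attitude': array([ 0.88547726, -0.0457149 ,  0.03421639, -0.46116094])}
top {'fov_y': 47.92444185677322, 'cx': 278.58641755461747, 'cy': 209.23731675037473, 'dist': array([0.03630869, 0.        , 0.        , 0.        , 0.        ]), 'eye': array([ 0.3573048 , -0.01407141,  1.00967363]), 'attitude': array([ 0.7625454 , -0.63721207,  0.07245304, -0.08506372])}
wrist {'fov_y': 60.841092022997685, 'cx': 283.29624174839574, 'cy': 210.47978566440392, 'dist': array([0.02281954, 0.        , 0.        , 0.        , 0.        ]), 'eye': array([ 0.32017383, -0.54208222,  0.3740039 ]), 'attitude': array([ 0.83199821, -0.53770848, -0.07439961,  0.11451319])}
```

View pics/side0.png

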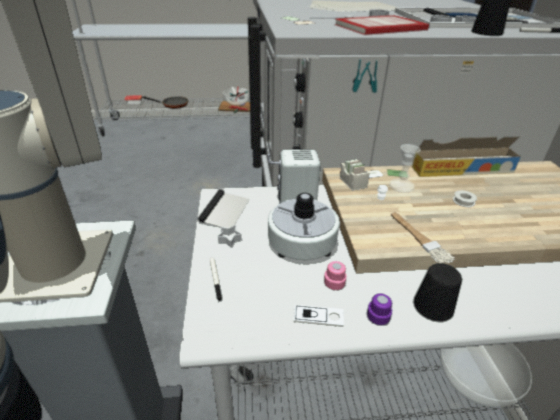

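View pics/top0.png

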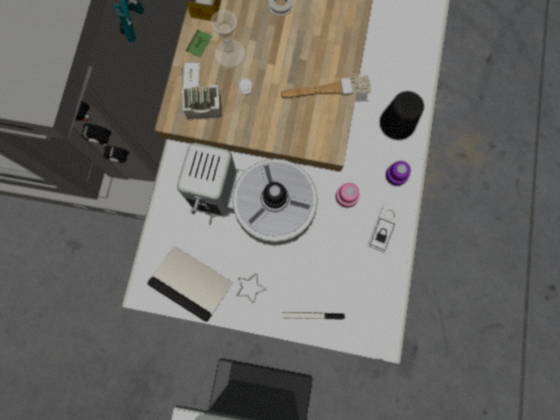

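View pics/wrist0.png

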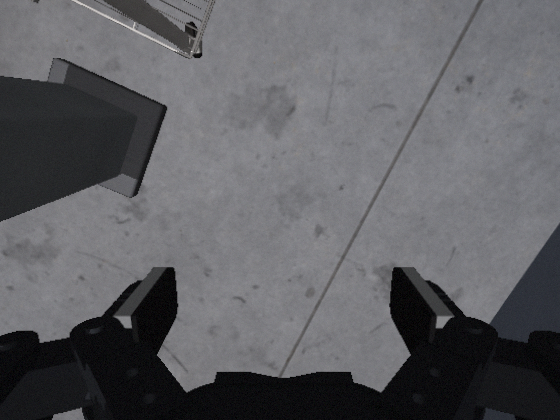

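Side view: slicer with the black cap at (304,205), tower at (299,175), tag at (320,315). The look-alikes are pink (336,274), purple (380,307) and the black cup (438,292). In the top view the cap is at (275,194) and the tag at (383,230).

```bash
cat > h.py <<'E'
import numpy as np, cv2
from scipy.spatial.transform import Rotation as R
from plant import get_state, grab_frame, camera_info
def cam(n):
    c=camera_info(n); f=210/np.tan(np.radians(c['fov_y']/2))
    K=np.array([[f,0,c['cx']],[0,f,c['cy']],[0,0,1]]); return K,np.array(c['dist'],float),np.array(c['eye'],float),R.from_quat(c['attitude']).as_matrix()
def ray(c,px):
    K,d,e,A=c; p=cv2.undistortPoints(np.array(px,float).reshape(-1,1,2),K,d).reshape(-1,2)
    v=np.c_[p,np.ones(len(p))]@A.T; return e,v/np.linalg.norm(v,axis=1)[:,None]
def onplane(c,px,z):
    e,v=ray(c,px); return e+v*((z-e[2])/v[:,2])[:,None]
def proj(c,X):
    K,d,e,A=c; Y=(np.array(X,float).reshape(-1,3)-e)@A
    return cv2.projectPoints(Y,np.zeros(3),np.zeros(3),K,d)[0].reshape(-1,2)
def tri(c1,p1,c2,p2):
    e1,v1=ray(c1,p1);e2,v2=ray(c2,p2);v1=v1[0];v2=v2[0]
    s=np.linalg.lstsq(np.c_[v1,-v2],e2-e1,rcond=None)[0]
    a=e1+v1*s[0];b=e2+v2*s[1];return (a+b)/2,np.linalg.norm(a-b)
E
python3 - <<'E'
import cv2,numpy as np
t=cv2.imread('pics/top0.png');s=cv2.imread('pics/side0.png')
def cr(i,x,y,w,h,k): return cv2.resize(i[y:y+h,x:x+w],None,fx=k,fy=k,interpolation=cv2.INTER_CUBIC)
cv2.imwrite('pics/c1.png',cr(t,170,135,160,120,5)); cv2.imwrite('pics/c2.png',cr(t,330,150,100,110,5));cv2.imwrite('pics/c3.png',cr(s,250,140,110,120,5));cv2.imwrite('pics/c4.png',cr(s,285,255,120,80,6))
E
```

```text
(no output)
```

View pics/c1.png

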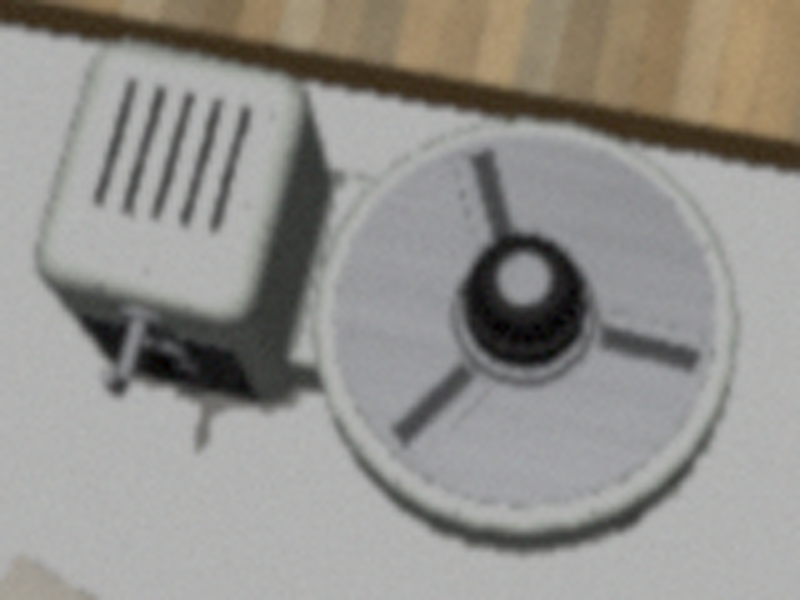

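View pics/c2.png

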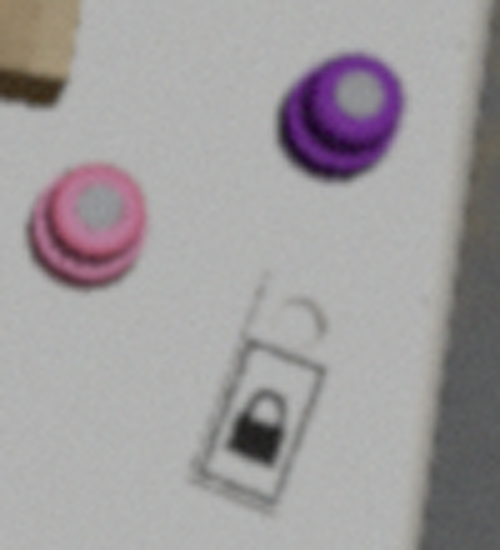

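View pics/c3.png

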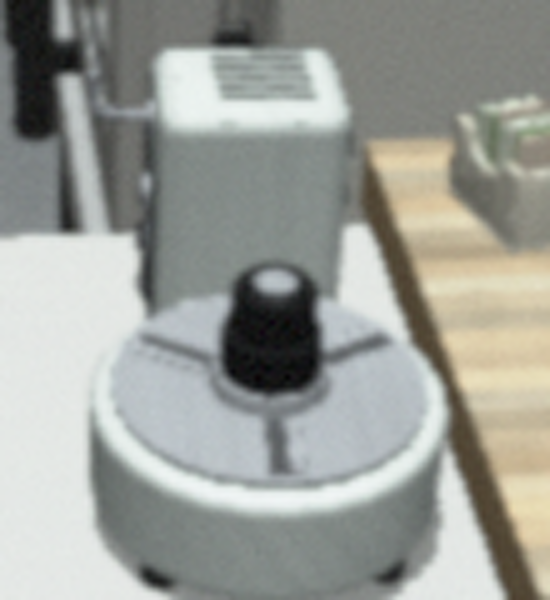

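View pics/c4.png

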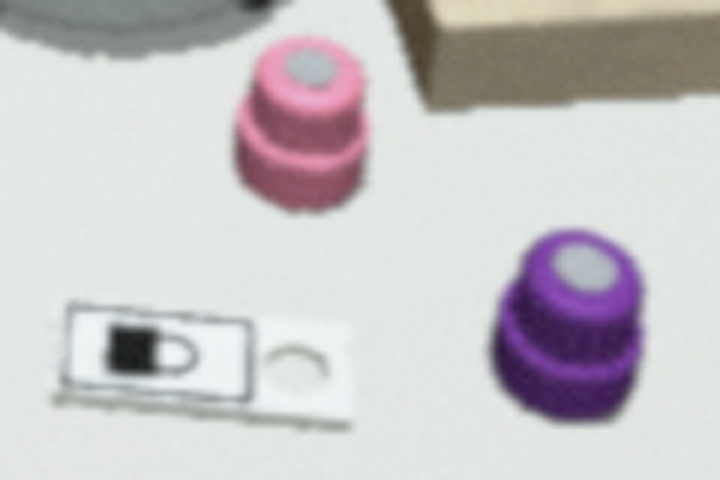

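Run:
```python
from h import *
T=cam('top');S=cam('side')
pt=lambda x,y:[170+(x+.5)/5-.5,135+(y+.5)/5-.5]
p2=lambda x,y:[330+x/5-.4,150+y/5-.4]
p3=lambda x,y:[250+x/5-.4,140+y/5-.4]
p4=lambda x,y:[285+x/6-.4,255+y/6-.4]
print('tag frame side',onplane(S,[p4(*q) for q in [(68,305),(252,322),(250,402),(62,386)]],.006).round(4))
print('tag frame top',onplane(T,[p2(*q) for q in [(200,475),(250,340),(325,368),(275,503)]],.006).round(4))
print('eye',onplane(S,[p4(298,370)],.006),onplane(T,[p2(300,322)],.006), 'ends side',onplane(S,[p4(354,372),p4(57,350)],.006))
print('cap',onplane(T,[pt(525,278)],.134),onplane(S,[p3(276,281)],.134),tri(T,[pt(525,278)],S,[p3(276,281)]))
print('tip',onplane(T,[pt(115,383)],.177),tri(T,[pt(115,383)],S,[p3(95,66)]))
print('seat root',onplane(T,[pt(137,320)],.151))
# disc rim ellipse in top: grey
t=cv2.imread('pics/top0.png')
# tower roof corners from top c1
print('roof',onplane(T,[pt(*q) for q in [(75,47),(305,85),(245,322),(40,255)]],.172).round(4))
# motor slots
print('slots',onplane(T,[pt(*q) for q in [(133,80),(97,203),(247,108),(217,230)]],.172).round(4))
```

```text
tag frame side [[ 0.5383 -0.1803  0.006 ]
 [ 0.6003 -0.1939  0.006 ]
 [ 0.5924 -0.2269  0.006 ]
 [ 0.5312 -0.2143  0.006 ]]
tag frame top [[ 0.5409 -0.181   0.006 ]
 [ 0.6033 -0.1943  0.006 ]
 [ 0.5968 -0.2277  0.006 ]
 [ 0.5347 -0.214   0.006 ]]
eye [[ 0.61137674 -0.21556489  0.006     ]] [[ 0.61506779 -0.21455244  0.006     ]] ends side [[ 0.63002817 -0.21825552  0.006     ]
 [ 0.53168528 -0.19924746  0.006     ]]
cap [[0.58940042 0.0336816  0.134     ]] [[0.58599342 0.03527837 0.134     ]] (array([0.58727576, 0.03362639, 0.13549928]), np.float64(0.0033407418419775835))
tip [[0.51310142 0.16976406 0.177     ]] (array([0.51237988, 0.16881651, 0.18130907]), np.float64(0.00016651645995650598))
seat root [[0.543021  0.1726676 0.151    ]]
roof [[0.6374 0.2134 0.172 ]
 [0.6381 0.1259 0.172 ]
 [0.5448 0.1292 0.172 ]
 [0.5562 0.2083 0.172 ]]
slots [[0.6285 0.1894 0.172 ]
 [0.5794 0.1921 0.172 ]
 [0.6254 0.1453 0.172 ]
 [0.5771 0.1465 0.172 ]]
```

Candidates for the cap (top view): the black cap on the hub at (275,190) is my choice. Pink (348,194), purple (399,172) and the black cup (403,115) are not it. The only tag is at (383,230), showing its padlock sign and eye; the crops confirm both choices. Next I move above the tag for a closer look.

Emit:
play_rows --increments '[{"dp": [40,45,0],"turn": [0,0,-0.1],"hand": 0},{"dp": [80,90,0],"turn": [0,0,-0.2],"hand": 0},{"dp": [120,136,-10],"turn": [0,0,-0.3],"hand": 0},{"dp": [160,182,-20],"turn": [0,0,-0.4],"hand": 0},{"dp": [200,228,-30],"turn": [0,0,-0.5],"hand": 0.2},{"dp": [240,274,-40],"turn": [0,0,-0.6],"hand": 0.2},{"dp": [280,320,-50],"turn": [0,0,-0.636],"hand": 0.2},{"dp": [318,363,-60],"turn": [0,0,-0.636],"hand": 0.2},{"dp": [318,363,-60],"turn": [0,0,-0.636],"hand": 0.2},{"dp": [318,363,-60],"turn": [0,0,-0.636],"hand": 0.2}]'

```text
t: 1.4
ee_pos: [0.5739, -0.2064, 0.1704]
ee_rot: [0.994, -0.106, -0.0, -0.001]
wrist_force: [-0.5, -0.3, -0.1]
finger_gap: 0.0687
```

Run:
```python
from h import *
c=cam('wrist');s=get_state();f=grab_frame('wrist');cv2.imwrite('pics/w1.png',f[:,:,::-1])
np.save('w1cam.npy',np.array(c,dtype=object),allow_pickle=True)
print(s['t'],s['joints'],s['ee_pos'],R.from_quat(s['ee_rot']).as_matrix().round(3),s['finger_gap'],c[2])
```

```text
1.4 [-3.65165895e-01  4.75045565e-01  1.70710817e+00  1.08150585e-03
  9.60561326e-01  1.41727064e+00] [ 0.57393625 -0.20639719  0.17036423] [[ 0.978 -0.211 -0.001]
 [-0.211 -0.978  0.001]
 [-0.001 -0.001 -1.   ]] 0.0687289926589147 [ 0.64233597 -0.22136651  0.31367188]
```

View pics/w1.png

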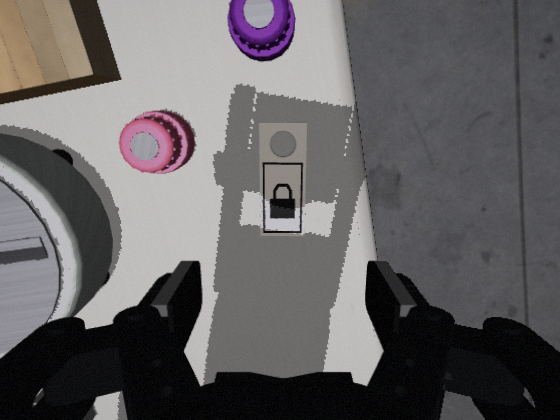

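The tag is straight ahead, with its eye at (283,144) and its outline running from about (259,123) to (305,236). I'll turn these into metric positions.

Run:
```python
from h import *
W=cam('wrist')
f=cv2.imread('pics/w1.png')
cv2.imwrite('pics/w1c.png',cv2.resize(f[110:250,240:330],None,fx=4,fy=4,interpolation=cv2.INTER_CUBIC))
P=onplane(W,[(283,144),(259,123),(307,124),(260,235.5),(305,235.5),(264,163),(301,163),(264,232),(301,232)],.006);print(P.round(4))
d=P[1]+P[2]-P[3]-P[4];print(np.degrees(np.arctan2(d[1],d[0])))
d=P[5]+P[6]-P[7]-P[8];print(np.degrees(np.arctan2(d[1],d[0])), P[1:5].mean(0))
```

```text
[[ 0.6148 -0.216   0.006 ]
 [ 0.6359 -0.2001  0.006 ]
 [ 0.6267 -0.2391  0.006 ]
 [ 0.5388 -0.1781  0.006 ]
 [ 0.5301 -0.2182  0.006 ]
 [ 0.6025 -0.1966  0.006 ]
 [ 0.5957 -0.2278  0.006 ]
 [ 0.5413 -0.1824  0.006 ]
 [ 0.5341 -0.2153  0.006 ]]
-12.493365711699147
-12.247355629691398 [ 0.58285259 -0.2088818   0.006     ]
```

View pics/w1c.png

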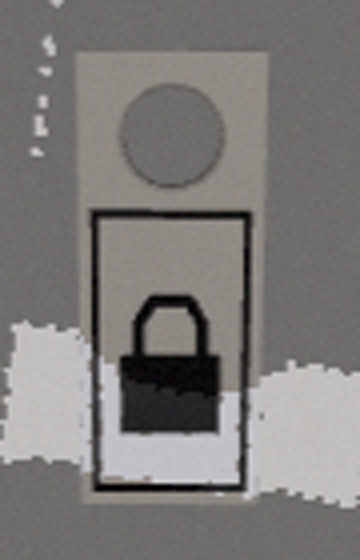

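Emit:
play_rows --increments '[{"dp": [1,-1,-40],"turn": [0,0,0],"hand": 0.38},{"dp": [1,-1,-80],"turn": [0,0,0],"hand": 0.38},{"dp": [1,-1,-120],"turn": [0,0,0],"hand": 0.38},{"dp": [1,-1,-145],"turn": [0,0,0],"hand": 0.38},{"dp": [1,-1,-158],"turn": [0,0,0],"hand": 0.38},{"dp": [1,-1,-166],"turn": [0,0,0],"hand": 0.38},{"dp": [1,-1,-166],"turn": [0,0,0],"hand": 0.38}]'

```text
t: 2.33
ee_pos: [0.5747, -0.2085, 0.0049]
ee_rot: [0.994, -0.107, -0.0, -0.0]
wrist_force: [0.3, -0.4, -0.7]
finger_gap: 0.0528
```

Run:
```python
from h import *
f=grab_frame('wrist');cv2.imwrite('pics/w2.png',f[:,:,::-1])
```

```text
(no output)
```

View pics/w2.png

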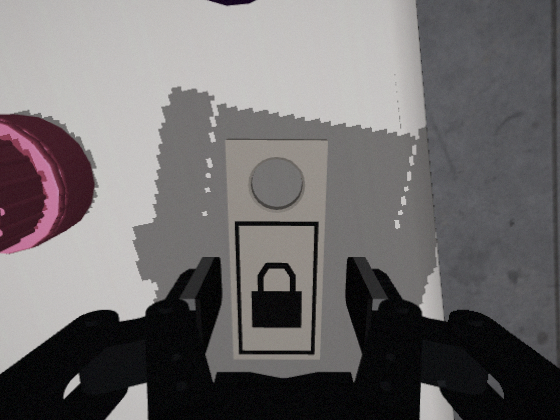

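Emit:
play_rows --increments '[{"dp": [0,1,0],"turn": [0,0,0],"hand": 0.45},{"dp": [0,1,-1.5],"turn": [0,0,0],"hand": 0.45},{"dp": [0,1,-3],"turn": [0,0,0],"hand": 0.45},{"dp": [0,1,-4],"turn": [0,0,0],"hand": 0.45},{"dp": [0,1,-4],"turn": [0,0,0],"hand": 0.45}]'

```text
t: 3.0
ee_pos: [0.575, -0.2074, 0.0012]
ee_rot: [0.994, -0.107, 0.0, -0.0]
wrist_force: [-0.1, -0.1, 0.0]
finger_gap: 0.0476
```

Emit:
play_rows --increments '[{"dp": [0,0,-1],"turn": [0,0,0],"hand": 0.45},{"dp": [0,0,-2],"turn": [0,0,0],"hand": 0.45},{"dp": [0,0,-2],"turn": [0,0,0],"hand": 0.45}]'

```text
t: 3.38
ee_pos: [0.5749, -0.2074, -0.0009]
ee_rot: [0.994, -0.107, 0.0, -0.0]
wrist_force: [0.2, 0.3, 0.9]
finger_gap: 0.0471
```

Emit:
play_rows --increments '[{"dp": [0,0,0],"turn": [0,0,0],"hand": 0.5},{"dp": [0,0,0],"turn": [0,0,0],"hand": 0.55},{"dp": [0,0,0],"turn": [0,0,0],"hand": 0.6},{"dp": [0,0,0],"turn": [0,0,0],"hand": 0.7},{"dp": [0,0,0],"turn": [0,0,0],"hand": 0.8}]'

```text
t: 4.0
ee_pos: [0.575, -0.2074, -0.0005]
ee_rot: [0.994, -0.107, 0.0, -0.0]
wrist_force: [-1.1, 0.1, 5.3]
finger_gap: 0.0377
```

Emit:
play_rows --increments '[{"dp": [0,0,0],"turn": [0,0,0],"hand": 0.8},{"dp": [0,0,5],"turn": [0,0,0],"hand": 0.8},{"dp": [0,0,15],"turn": [0,0,0],"hand": 0.8},{"dp": [0,0,30],"turn": [0,0,0],"hand": 0.8},{"dp": [0,0,30],"turn": [0,0,0],"hand": 0.8}]'

```text
t: 4.62
ee_pos: [0.5762, -0.2079, 0.0314]
ee_rot: [0.994, -0.107, 0.002, -0.0]
wrist_force: [0.0, 0.3, -0.0]
finger_gap: 0.0375
```

Run:
```python
from h import *
f=grab_frame('wrist');cv2.imwrite('pics/w3.png',f[:,:,::-1])
```

```text
(no output)
```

View pics/w3.png

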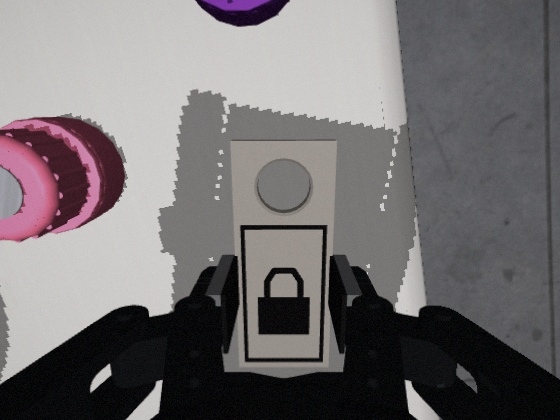

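Run:
```python
from h import *
W=cam('wrist');s=get_state();f=cv2.imread('pics/w3.png')
cv2.imwrite('pics/w3c.png',cv2.resize(f[130:250,220:350],None,fx=5,fy=5,interpolation=cv2.INTER_CUBIC))
p=np.array(s['ee_pos']);A=R.from_quat(s['ee_rot']).as_matrix()
for q in [(284.5,186),(231,141),(336.5,140),(241,226),(327,226),(245,360),(323,360)]:
    P=onplane(W,[q],p[2]+.0065)[0]; print(q,P.round(4),((P-p)@A*1000).round(1))
```

```text
(284.5, 186) [ 0.616  -0.2172  0.0371] [41.4  0.7 -6.4]
(231, 141) [ 0.6371 -0.2011  0.0371] [ 58.7 -19.5  -6.4]
(336.5, 140) [ 0.6291 -0.24    0.0371] [59.1 20.3 -6.4]
(241, 226) [ 0.6036 -0.1966  0.0371] [ 25.  -16.8  -6.4]
(327, 226) [ 0.5963 -0.2304  0.0371] [25.  17.8 -6.5]
(245, 360) [ 0.5421 -0.1831  0.0371] [-38.  -16.9  -6.6]
(323, 360) [ 0.5347 -0.2173  0.0371] [-38.   18.1  -6.6]
```

View pics/w3c.png

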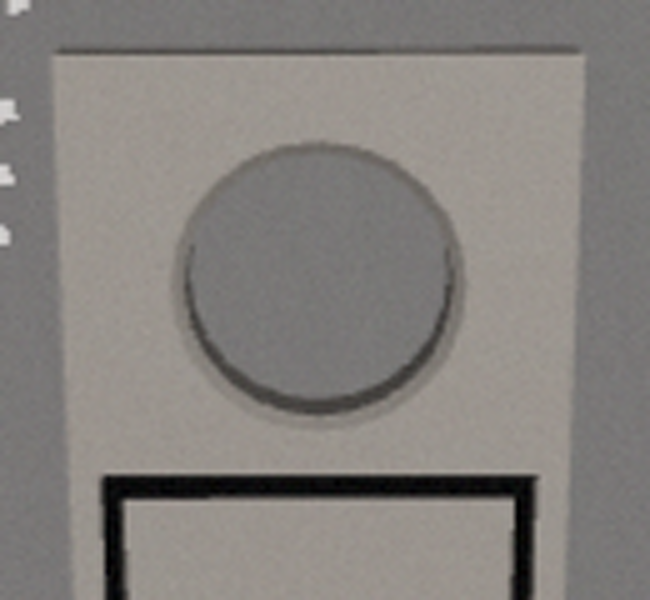

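The tag is gripped and level, with its eye at tool x = +41 mm. I'll carry it to just in front of the hook and look there.

Emit:
play_rows --increments '[{"dp": [0,0,45],"turn": [0,0,0],"hand": 0.8},{"dp": [-20,10,95],"turn": [0,0,0],"hand": 0.8},{"dp": [-50,40,135],"turn": [0,0,0.03],"hand": 0.8},{"dp": [-80,80,170],"turn": [0,0,0.06],"hand": 0.8},{"dp": [-110,125,194],"turn": [0,0,0.09],"hand": 0.8},{"dp": [-130,170,194],"turn": [0,0,0.12],"hand": 0.8},{"dp": [-146,220,194],"turn": [0,0,0.15],"hand": 0.8},{"dp": [-146,270,194],"turn": [0,0,0.178],"hand": 0.8},{"dp": [-146,320,194],"turn": [0,0,0.178],"hand": 0.8},{"dp": [-146,355,194],"turn": [0,0,0.178],"hand": 0.8},{"dp": [-146,379,194],"turn": [0,0,0.178],"hand": 0.8},{"dp": [-146,379,194],"turn": [0,0,0.178],"hand": 0.8},{"dp": [-146,379,194],"turn": [0,0,0.178],"hand": 0.8}]'

```text
t: 6.3
ee_pos: [0.4293, 0.1707, 0.2244]
ee_rot: [1.0, -0.018, 0.001, -0.0]
wrist_force: [0.1, -0.2, -0.8]
finger_gap: 0.0377
```

Run:
```python
from h import *
s=get_state();print(s['joints'])
f=grab_frame('wrist');cv2.imwrite('pics/w4.png',f[:,:,::-1])
f=grab_frame('top');cv2.imwrite('pics/t4.png',f[:,:,::-1])
```

```text
[ 3.53107784e-01  1.91117090e-01  1.98554230e+00 -6.67478118e-04
  9.63440357e-01  1.95988720e+00]
```

View pics/w4.png

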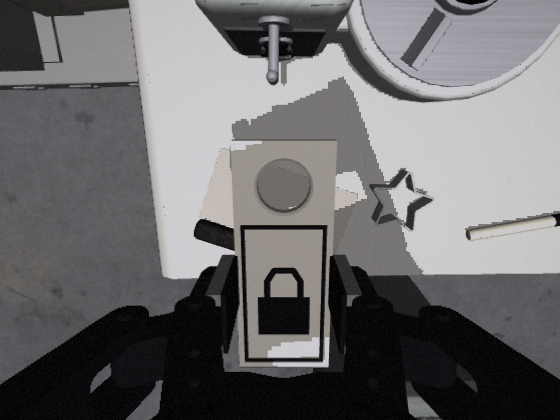

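The hook shows clearly: its tip is at (272,75) and the root of its arm at (275,25). The eye of the held tag is at (284,186).

Run:
```python
from h import *
W=cam('wrist');s=get_state();f=cv2.imread('pics/w4.png')
cv2.imwrite('pics/w4c.png',cv2.resize(f[0:120,200:340],None,fx=5,fy=5,interpolation=cv2.INTER_CUBIC))
p=np.array(s['ee_pos']);A=R.from_quat(s['ee_rot']).as_matrix()
tip=onplane(W,[(272.3,76)],.177)[0];print('tip',tip,'root',onplane(W,[(274,23)],.151), 'yaw tool',np.degrees(np.arctan2(A[1,0],A[0,0])))
eye=onplane(W,[(284.5,186)],p[2]+.0065)[0];print('eye',eye,'tip-eye',(tip-eye)*1000)
T=cam('top');print(proj(T,[tip]))
# slicer cap/disc centre
```

```text
tip [0.51586839 0.17220537 0.177     ] root [[0.54512712 0.17069508 0.151     ]] yaw tool -2.108124292794346
eye [0.47078483 0.16792043 0.23101268] tip-eye [ 45.08355464   4.28493556 -54.01268208]
[[191.60834902 209.49229836]]
```

View pics/w4c.png

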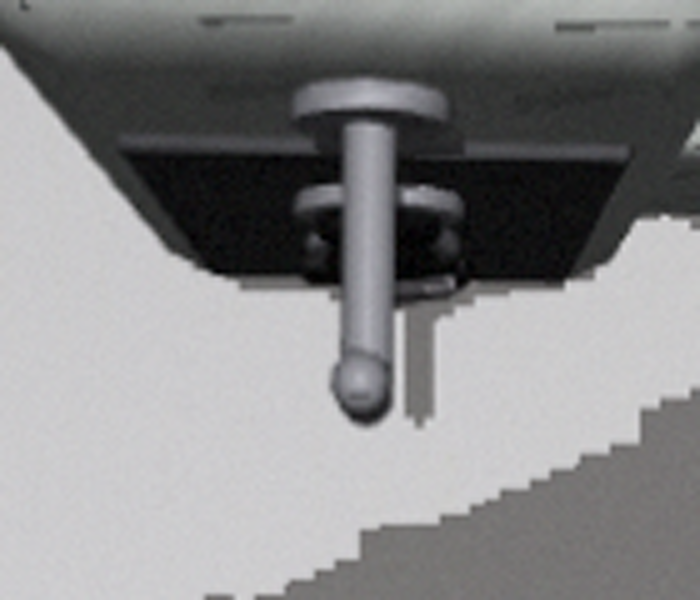

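Emit:
play_rows --increments '[{"dp": [20,2,0],"turn": [0,0,0],"hand": 0.8},{"dp": [40,4,-10],"turn": [0,0,0],"hand": 0.8},{"dp": [45,4,-30],"turn": [0,0,0],"hand": 0.8},{"dp": [45,4,-38],"turn": [0,0,0],"hand": 0.8},{"dp": [45,4,-38],"turn": [0,0,0],"hand": 0.8},{"dp": [45,4,-38],"turn": [0,0,0],"hand": 0.8}]'

```text
t: 7.15
ee_pos: [0.4746, 0.1743, 0.1871]
ee_rot: [1.0, -0.018, 0.001, -0.0]
wrist_force: [0.7, 0.3, -0.7]
finger_gap: 0.038
```

Run:
```python
from h import *
W=cam('wrist');s=get_state()
f=grab_frame('wrist')[:,:,::-1];cv2.imwrite('pics/w5.png',f)
cv2.imwrite('pics/w5c.png',cv2.resize(f[120:250,210:360],None,fx=5,fy=5,interpolation=cv2.INTER_CUBIC))
p=np.array(s['ee_pos'])
eye=onplane(W,[(284.5,186)],p[2]+.0065)[0];print(p,eye,proj(W,[[.5157,.1722,.177]]))
```

```text
[0.47458955 0.17433476 0.18708328] [0.51584918 0.17179851 0.19358328] [[283.44027938 178.67468054]]
```

View pics/w5c.png

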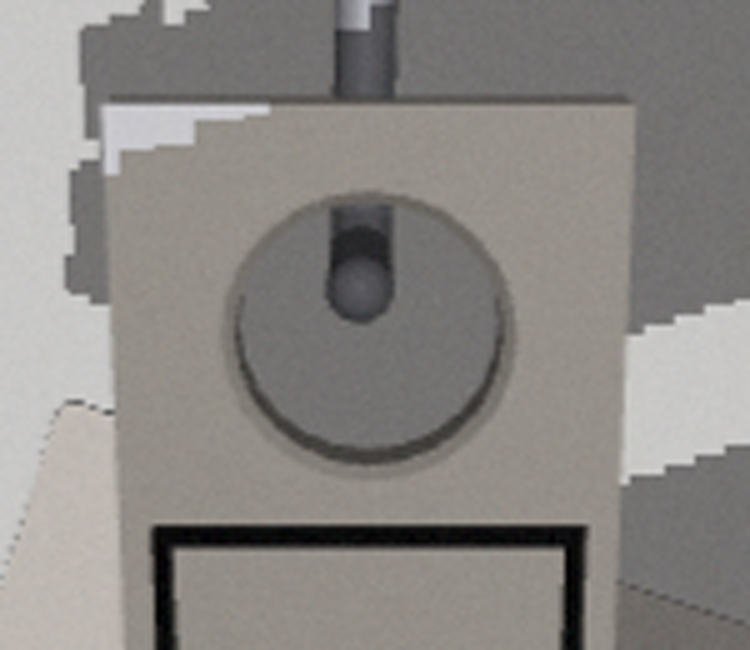

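The hook tip sits inside the eye at (282,178), as predicted. I lower straight down and then look before letting go.

Emit:
play_rows --increments '[{"dp": [0,0,-8],"turn": [0,0,0],"hand": 0.8},{"dp": [0,0,-18],"turn": [0,0,0],"hand": 0.8},{"dp": [0,0,-27],"turn": [0,0,0],"hand": 0.8},{"dp": [0,0,-27],"turn": [0,0,0],"hand": 0.8}]'

```text
t: 7.7
ee_pos: [0.474, 0.1742, 0.1591]
ee_rot: [1.0, -0.018, 0.0, 0.0]
wrist_force: [0.5, -0.0, -0.6]
finger_gap: 0.0374
```

Run:
```python
from h import *
f=grab_frame('wrist')[:,:,::-1];cv2.imwrite('pics/w6.png',f)
```

```text
(no output)
```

View pics/w6.png

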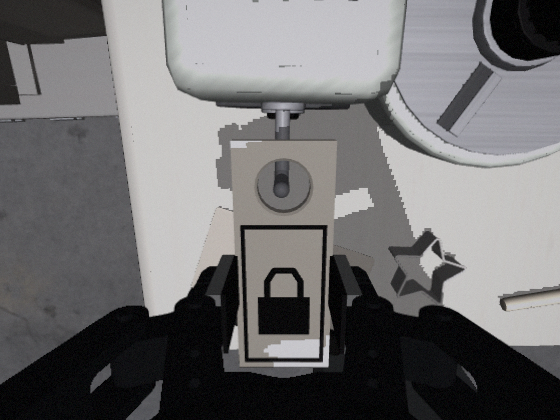

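The hook comes up through the eye at (282,186) without touching it, and no contact force shows. I let go now.

Emit:
play_rows --increments '[{"dp": [0,0,0],"turn": [0,0,0],"hand": 0.4},{"dp": [0,0,0],"turn": [0,0,0],"hand": 0},{"dp": [0,0,0],"turn": [0,0,0],"hand": 0},{"dp": [0,0,0],"turn": [0,0,0],"hand": 0},{"dp": [0,0,0],"turn": [0,0,0],"hand": 0},{"dp": [0,0,0],"turn": [0,0,0],"hand": 0},{"dp": [0,0,0],"turn": [0,0,0],"hand": 0}]'

```text
t: 8.62
ee_pos: [0.4744, 0.1744, 0.1596]
ee_rot: [1.0, -0.018, 0.001, -0.0]
wrist_force: [-0.7, -0.0, -0.1]
finger_gap: 0.0852
```

Run:
```python
from h import *
f=grab_frame('wrist')[:,:,::-1];cv2.imwrite('pics/w7.png',f)
f=grab_frame('side')[:,:,::-1];cv2.imwrite('pics/s7.png',cv2.resize(f[100:240,200:380],None,fx=4,fy=4,interpolation=cv2.INTER_CUBIC))
```

```text
(no output)
```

View pics/w7.png

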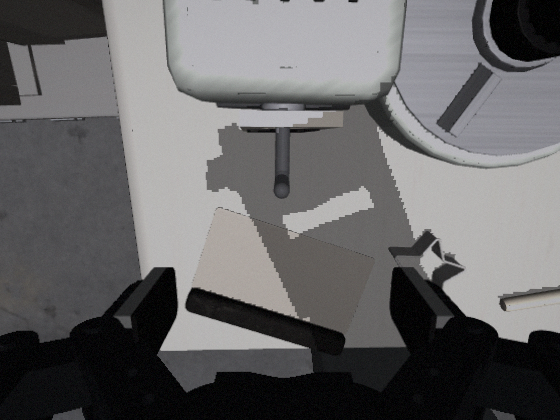

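View pics/s7.png

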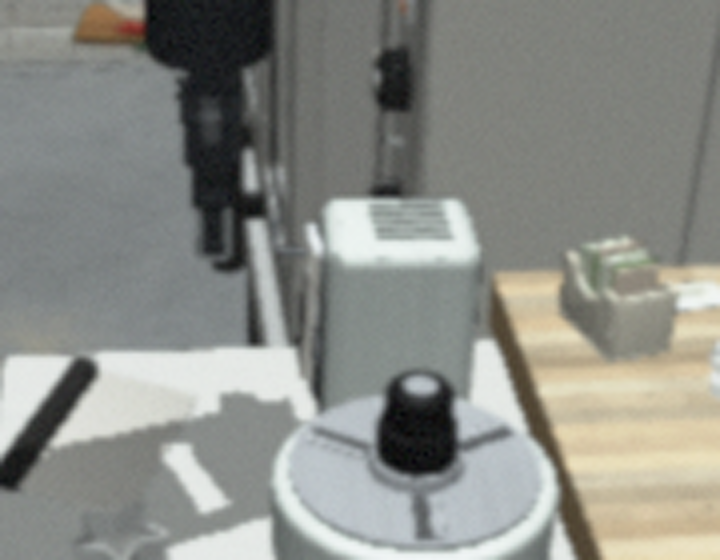

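The tag hangs on the hook, flat against the tower front (edge at (285,118) in the wrist view, strip at (312,290) in the side crop). The fingers are clear of it. I lift up and go over the black cap, staying well above it.

Emit:
play_rows --increments '[{"dp": [0,0,40],"turn": [0,0,0],"hand": 0},{"dp": [0,0,85],"turn": [0,0,0],"hand": 0},{"dp": [10,-10,100],"turn": [0,0,0.15],"hand": 0},{"dp": [35,-40,100],"turn": [0,0,0.3],"hand": 0},{"dp": [60,-70,100],"turn": [0,0,0.45],"hand": 0},{"dp": [85,-100,100],"turn": [0,0,0.6],"hand": 0},{"dp": [116,-140,100],"turn": [0,0,0.75],"hand": 0},{"dp": [116,-140,100],"turn": [0,0,0.9],"hand": 0},{"dp": [116,-140,100],"turn": [0,0,1.08],"hand": 0},{"dp": [116,-140,100],"turn": [0,0,1.08],"hand": 0},{"dp": [116,-140,100],"turn": [0,0,1.08],"hand": 0}]'

```text
t: 10.1
ee_pos: [0.5903, 0.0344, 0.2596]
ee_rot: [0.868, 0.497, 0.001, -0.0]
wrist_force: [0.2, 0.3, -0.4]
finger_gap: 0.0854
```

Run:
```python
from h import *
W=cam('wrist');s=get_state();print(s['joints'])
f=grab_frame('wrist')[:,:,::-1];cv2.imwrite('pics/w8.png',f)
f2=grab_frame('top')[:,:,::-1];cv2.imwrite('pics/t8.png',f2)
p=np.array(s['ee_pos']);print(p,proj(W,[[.592,.034,.134],[.592,.034,.085],[.5894,.0337,.134]]))
```

```text
[3.74204003e-02 3.42506516e-01 1.68211990e+00 1.56262065e-03
 1.11635278e+00 5.67651736e-01]
[0.59026548 0.03442953 0.25955256] [[283.52748848 201.47780179]
 [283.51075725 188.24537495]
 [280.83576906 203.44284649]]
```

View pics/w8.png

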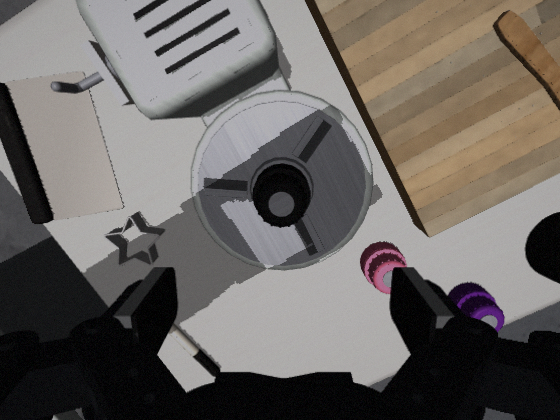

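View pics/t8.png

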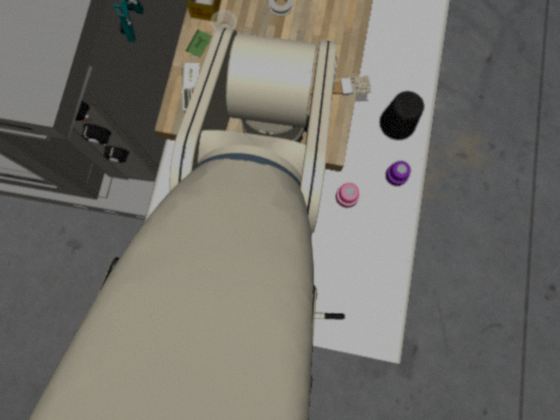

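Run:
```python
from h import *
W=cam('wrist');f=cv2.imread('pics/w8.png')
c=f[140:250,220:345]
cv2.imwrite('pics/w8c.png',cv2.resize(c,None,fx=6,fy=6,interpolation=cv2.INTER_CUBIC))
g=cv2.cvtColor(f,cv2.COLOR_BGR2GRAY)
m=np.zeros_like(g);cv2.circle(m,(281,203),18,255,-1)
b=((g>50)&(m>0)).astype(np.uint8);n,l,st,ce=cv2.connectedComponentsWithStats(b)
for i in range(1,n):
    if st[i,4]>50: print(st[i],ce[i],onplane(W,[ce[i]],.134))
```

```text
[269 192  25  25 494] [280.99595142 203.83198381] [[0.58938344 0.0334142  0.134     ]]
```

View pics/w8c.png

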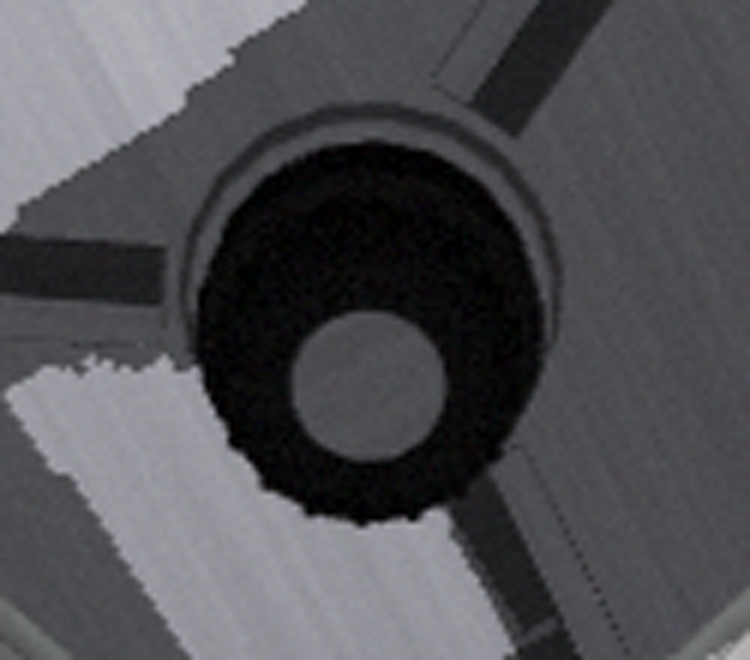

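The cap's inlay centre at (281,204) gives (0.5894, 0.0334), and the top view agrees. I go down and grip the fluted part with the fingertips just above the skirt.

Emit:
play_rows --increments '[{"dp": [-1,-1,-40],"turn": [0,0,0],"hand": 0},{"dp": [-1,-1,-85],"turn": [0,0,0],"hand": 0},{"dp": [-1,-1,-120],"turn": [0,0,0],"hand": 0.1},{"dp": [-1,-1,-140],"turn": [0,0,0],"hand": 0.2},{"dp": [-1,-1,-147],"turn": [0,0,0],"hand": 0.3},{"dp": [-1,-1,-147],"turn": [0,0,0],"hand": 0.3},{"dp": [-1,-1,-147],"turn": [0,0,0],"hand": 0.3}]'

```text
t: 11.08
ee_pos: [0.5901, 0.0336, 0.1137]
ee_rot: [0.868, 0.497, 0.001, -0.0]
wrist_force: [0.1, 0.4, -0.1]
finger_gap: 0.06
```

Run:
```python
from h import *
f=grab_frame('wrist')[:,:,::-1];cv2.imwrite('pics/w9.png',f)
f=grab_frame('side')[:,:,::-1];cv2.imwrite('pics/s9.png',cv2.resize(f[100:260,220:400],None,fx=4,fy=3.7,interpolation=cv2.INTER_CUBIC))
```

```text
(no output)
```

View pics/w9.png

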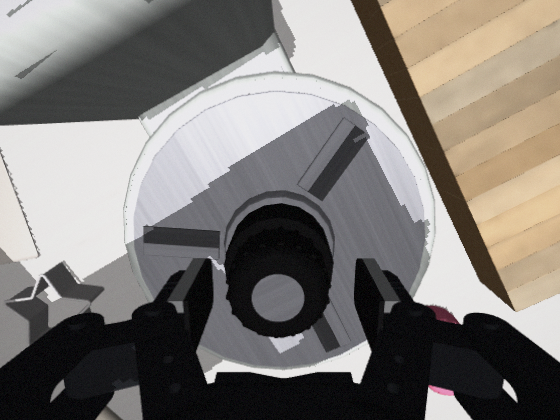

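View pics/s9.png

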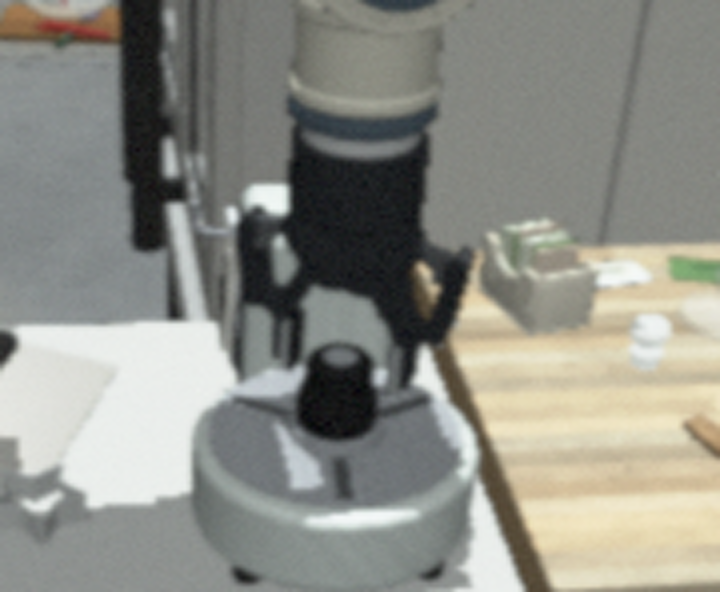

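Run:
```python
from h import *
W=cam('wrist');s=get_state();f=cv2.imread('pics/w9.png');g=cv2.cvtColor(f,cv2.COLOR_BGR2GRAY)
m=np.zeros_like(g);cv2.circle(m,(278,297),32,255,-1)
b=((g>50)&(m>0)).astype(np.uint8);n,l,st,ce=cv2.connectedComponentsWithStats(b)
p=np.array(s['ee_pos']);A=R.from_quat(s['ee_rot']).as_matrix()
for i in range(1,n):
    if st[i,4]>200: P=onplane(W,[ce[i]],.134)[0];print(st[i],P,((P-p)@A*1000).round(1))
```

```text
[ 251  274   54   48 2002] [0.58910774 0.03333424 0.134     ] [ -0.6  -0.6 -20.3]
```

The cap is centred between the pads to within 1 mm, so I close.

Emit:
play_rows --increments '[{"dp": [-1,0,-1],"turn": [0,0,0],"hand": 0.4},{"dp": [-1,0,-1],"turn": [0,0,0],"hand": 0.5},{"dp": [-1,0,-1],"turn": [0,0,0],"hand": 0.65},{"dp": [-1,0,-1],"turn": [0,0,0],"hand": 0.85},{"dp": [-1,0,-1],"turn": [0,0,0],"hand": 0.9},{"dp": [-1,0,-1],"turn": [0,0,0],"hand": 0.9}]'

```text
t: 11.92
ee_pos: [0.5887, 0.0336, 0.1133]
ee_rot: [0.868, 0.497, 0.001, -0.0]
wrist_force: [-2.5, 0.8, 7.1]
finger_gap: 0.0376
```

Run:
```python
from h import *
s=get_state();print(s['wrist_torque'],s['wrist_force'],s['joint_torque'][5],s['joints'][5],s['finger_gap'])
```

```text
[0.07293277 0.455786   0.1162463 ] [-2.51787636  0.80268394  7.06770049] 0.06564960116520524 0.5642783560892003 0.03763768774017661
```

Gripped. Now I feel the thread with a small counter-clockwise turn.

Emit:
play_rows --increments '[{"dp": [0,0,0],"turn": [0,0,0.05],"hand": 0.9},{"dp": [0,0,0],"turn": [0,0,0.1],"hand": 0.9},{"dp": [0,0,0],"turn": [0,0,0.1],"hand": 0.9}]'

```text
t: 12.3
ee_pos: [0.5887, 0.0336, 0.1135]
ee_rot: [0.842, 0.54, 0.001, -0.0]
wrist_force: [0.3, 0.1, 0.8]
finger_gap: 0.0376
```

Run:
```python
from h import *
s=get_state();print(s['wrist_torque'],s['wrist_force'],s['joint_torque'][5],s['joints'][5],s['finger_gap'])
```

```text
[-0.0153514   0.06223415  0.03366832] [0.32819967 0.06881806 0.84757244] -0.27510350570082664 0.46443276499343994 0.03755860557798076
```

Emit:
play_rows --increments '[{"dp": [0,0,0],"turn": [0,0,0.05],"hand": 0.9},{"dp": [0,0,0],"turn": [0,0,0.1],"hand": 0.9},{"dp": [0,0,0],"turn": [0,0,0.1],"hand": 0.9}]'

```text
t: 12.68
ee_pos: [0.5888, 0.0336, 0.1134]
ee_rot: [0.814, 0.581, 0.001, -0.0]
wrist_force: [0.0, 0.3, -0.0]
finger_gap: 0.0377
```

Run:
```python
from h import *
s=get_state();print(s['wrist_torque'],s['wrist_force'],s['joint_torque'][5],s['joints'][5],s['finger_gap'])
f=grab_frame('wrist')[:,:,::-1];cv2.imwrite('pics/w10.png',f)
```

```text
[ 0.03081143 -0.04368761  0.03075421] [ 0.00527642  0.31846412 -0.03639586] -0.27216444723308086 0.3655052080700012 0.03773615261899132
```

View pics/w10.png

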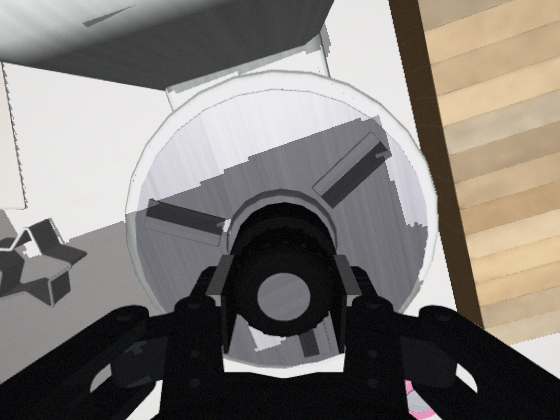

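Counter-clockwise it gives no resistance over 0.2 rad. I turn back the other way to find the stop.

Emit:
play_rows --increments '[{"dp": [0,0,0],"turn": [0,0,-0.1],"hand": 0.9},{"dp": [0,0,0],"turn": [0,0,-0.2],"hand": 0.9},{"dp": [0,0,0],"turn": [0,0,-0.25],"hand": 0.9},{"dp": [0,0,0],"turn": [0,0,-0.25],"hand": 0.9}]'

```text
t: 13.22
ee_pos: [0.5884, 0.0337, 0.1134]
ee_rot: [0.88, 0.475, 0.001, -0.0]
wrist_force: [-2.6, 0.5, 2.3]
finger_gap: 0.0375
```

Run:
```python
from h import *
s=get_state();print(s['wrist_torque'],s['joint_torque'][5],s['joints'][5],s['finger_gap'])
```

```text
[0.01144242 0.30162371 0.18155658] 0.46406423673033714 0.6170678721757192 0.03749487523142193
```

Emit:
play_rows --increments '[{"dp": [0,0,0],"turn": [0,0,-0.05],"hand": 0.9},{"dp": [0,0,0],"turn": [0,0,-0.07],"hand": 0.9},{"dp": [0,0,0],"turn": [0,0,-0.07],"hand": 0.9}]'

```text
t: 13.6
ee_pos: [0.5882, 0.0338, 0.1134]
ee_rot: [0.896, 0.444, 0.001, -0.0]
wrist_force: [-3.2, 1.3, 1.9]
finger_gap: 0.0374
```

Run:
```python
from h import *
s=get_state();A=R.from_quat(s['ee_rot']).as_matrix();print(s['wrist_torque'],s['joint_torque'][5],s['joints'][5],s['finger_gap'],np.arctan2(A[1,0],A[0,0]))
```

```text
[0.23133284 0.33953548 1.00048525] 1.0603227093815804 0.6860354382121115 0.03742963688292709 0.9204792862863977
```

Clockwise meets the hard stop (wrist torque about 1.0 N m at yaw 0.92), so the cap loosens counter-clockwise. From that stop I turn +1.28 rad.

Emit:
play_rows --increments '[{"dp": [0.5,0,0],"turn": [0,0,0.12],"hand": 0.9},{"dp": [0.5,0,0],"turn": [0,0,0.24],"hand": 0.9},{"dp": [0.5,0,0],"turn": [0,0,0.36],"hand": 0.9},{"dp": [0.5,0,0],"turn": [0,0,0.48],"hand": 0.9},{"dp": [0.5,0,0],"turn": [0,0,0.6],"hand": 0.9},{"dp": [0.5,0,0],"turn": [0,0,0.72],"hand": 0.9},{"dp": [0.5,0,0],"turn": [0,0,0.84],"hand": 0.9},{"dp": [0.5,0,0],"turn": [0,0,0.96],"hand": 0.9},{"dp": [0.5,0,0],"turn": [0,0,1.08],"hand": 0.9},{"dp": [0.5,0,0],"turn": [0,0,1.18],"hand": 0.9},{"dp": [0.5,0,0],"turn": [0,0,1.28],"hand": 0.9},{"dp": [0.5,0,0],"turn": [0,0,1.28],"hand": 0.9}]'

```text
t: 15.1
ee_pos: [0.589, 0.0337, 0.1135]
ee_rot: [0.454, 0.891, 0.001, -0.0]
wrist_force: [0.7, 0.2, 0.7]
finger_gap: 0.0379
```

Run:
```python
from h import *
s=get_state();A=R.from_quat(s['ee_rot']).as_matrix();print(s['wrist_torque'],s['joint_torque'][5],s['joints'][5],s['finger_gap'],np.arctan2(A[1,0],A[0,0]))
```

```text
[ 0.05002045 -0.09321039  0.01622729] -0.5621863156557083 -0.593626540485411 0.03787137756418182 2.198781087589221
```

Turned freely to 1.28 rad with no stop. I lift gently first and check the force.

Emit:
play_rows --increments '[{"dp": [0,0,2],"turn": [0,0,0],"hand": 0.9},{"dp": [0,0,5],"turn": [0,0,0],"hand": 0.9},{"dp": [0,0,8],"turn": [0,0,0],"hand": 0.9}]'

```text
t: 15.48
ee_pos: [0.589, 0.0337, 0.1217]
ee_rot: [0.454, 0.891, 0.001, -0.0]
wrist_force: [-0.9, -0.0, -0.9]
finger_gap: 0.0376
```

Emit:
play_rows --increments '[{"dp": [0,0,10],"turn": [0,0,0],"hand": 0.9},{"dp": [0,0,22],"turn": [0,0,0],"hand": 0.9},{"dp": [0,0,38],"turn": [0,0,0],"hand": 0.9},{"dp": [0,0,55],"turn": [0,0,0],"hand": 0.9},{"dp": [0,0,70],"turn": [0,0,0],"hand": 0.9},{"dp": [0,0,82],"turn": [0,0,0],"hand": 0.9},{"dp": [0,0,88],"turn": [0,0,0],"hand": 0.9},{"dp": [0,0,90],"turn": [0,0,0],"hand": 0.9},{"dp": [0,0,90],"turn": [0,0,0],"hand": 0.9},{"dp": [0,0,90],"turn": [0,0,0],"hand": 0.9},{"dp": [0,0,90],"turn": [0,0,0],"hand": 0.9}]'

```text
t: 16.85
ee_pos: [0.5888, 0.0337, 0.2112]
ee_rot: [0.454, 0.891, 0.001, -0.001]
wrist_force: [0.3, -0.5, -0.3]
finger_gap: 0.0374
```

Run:
```python
from h import *
s=get_state();print(s['t'],s['ee_pos'],s['wrist_force'],s['dq'])
f=grab_frame('wrist')[:,:,::-1];cv2.imwrite('pics/w11.png',f)
f=grab_frame('side')[:,:,::-1];cv2.imwrite('pics/s11.png',cv2.resize(f[100:280,190:370],None,fx=3.3,fy=3.3,interpolation=cv2.INTER_CUBIC))
```

```text
16.85 [0.58884739 0.03368538 0.2112279 ] [ 0.29204834 -0.53084832 -0.25817294] [ 0.00146352 -0.00305291 -0.00202662  0.00016142 -0.00047615 -0.00033707]
```

View pics/w11.png

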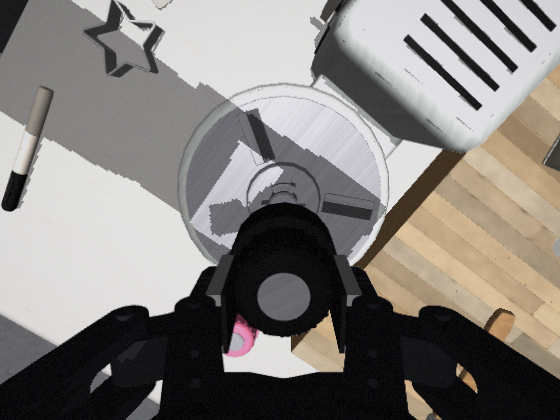

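View pics/s11.png

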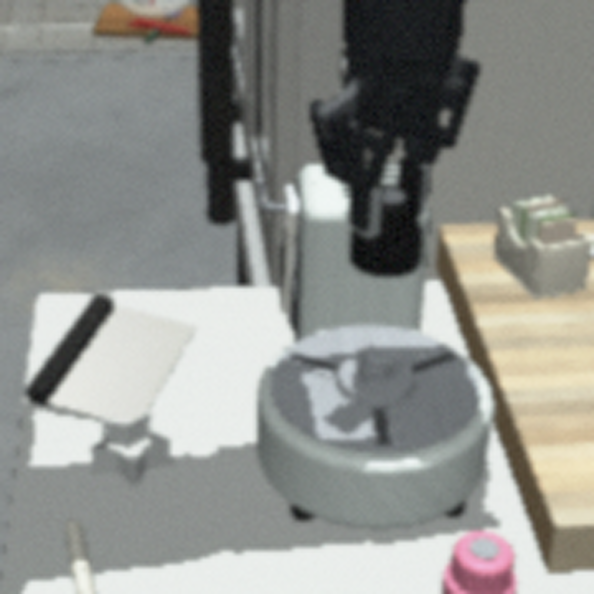

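The cap is in the gripper, upright, with its inlay at (284,297) and the bare spindle visible at (285,187). It is about 9.8 cm above the hub. The tag strip still hangs at (290,235) in the side crop, and the bystanders are in place.

```bash
python3 -c "
from plant import order
print(order.sign_off())"
```

```text
the job is handed in; nothing more can be done
None
```

The tag hangs on the lockout hook, and the cap is unscrewed and held still and upright in the gripper. The job is handed in; it took about 17 s of the 67 s allowed.

- **Tag:** I gripped it across its width, lowered its eye over the hook and let go. After release, the wrist and side views showed it hanging on the arm against the tower front, with the fingers clear of it.
- **Cap:** It met a hard stop clockwise (about 1.0 N m) and turned freely counter-clockwise, so the thread is right-handed. I turned it 1.28 rad from that stop, and it lifted off with no resistance.
- **Last checks:** The cap is about 98 mm above the hub and the joint speeds are practically zero. The wrist view shows the bare spindle. The tag is still on the hook. The scraper, cutter and pen look untouched by eye; I did not measure their positions again.
- **Small disagreements:** The cameras differed by 2–4 mm on the hook tip and the cap, so I used the close wrist view. The finger gap read about 2 mm under the real width on both grips. I saw the hanging tag only edge-on, so its distance from the seat was judged by eye.

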